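# Take the access panel off the wiring box

### The job

Open the motorbike's black wiring box: turn its two steel turn buttons aside (each turns one way only, so feel which), then ease the aluminium access panel out of its frame without wrenching it: its other edge is tucked under the fixed lip. Lay the panel flat, tab upwards, in the middle of the rubber mat without dropping it, let go, and leave the screwdriver, reflector, jar and mug where they are.

Things in the scene. Friction and masses are not known exactly. Their poses are not given: they have to be found in the camera images.
- wiring_box: Fixed black plastic box, 200 (x) x 180 (y) x 81 mm, z up; origin centre of underside, on the shelf left or right of the robot, turned up to 0.3 rad. A recess in its top holds the panel flush with the rim (z = 81 mm), 2 mm play all round; the panel rests on a ledge at z = 75 mm. Fixed lip along the -x side, turn buttons at the +x side.
- lip (a point): Middle of the lip's edge, underside, box (-50, 0, 86) mm; lip top z = 91. It covers the panel's last 20 mm; the slot under it is 11 mm high, the panel 6. Do not pull straight up, it binds: raise the +x edge by 0.15 to 0.2 rad, pivoting about the tucked edge at box (-70, 0, 75) (over 0.24 binds), then draw the panel along its own tilted +x, over 25 mm, out of the slot and over the buttons; then lift away.
- pivot_left (a point): Turn button at the box's +y side: top centre, on its vertical axis, box (74, 46, 93.5) mm. A steel bar 48 x 12 x 10 mm high pivoted at its middle, underside at z = 83.5. At first it lies along box x within 0.12 rad, one end 10 mm over the panel's edge; turn it 80 to 94 degrees, to lie along box y. Friction 0.05 N m; it stays where left.
- pivot_right (a point): The like button at the -y side, box (74, -46, 93.5) mm. Each turns one way only: the wrong way meets a stop 0.3 rad from box x, the right way one at 1.65 rad. A handed pair: from above one opens anticlockwise, the other clockwise. They look the same and which is on which side changes from start to start: only feeling tells.
- panel: Loose aluminium access panel, 130 (x) x 120 (y) x 6 mm, 0.14 to 0.28 kg; origin centre of underside, z up; at first its axes are the box's and its origin at box (-5, 0, 75) mm. Its -x edge is tucked under the lip, its +x edge held down by the turn buttons.
- tab (a point): Top centre of the panel's upright grip tab: a plate 8 (x) x 30 (y) mm standing 22 mm above the panel's face, 40 mm from the panel's origin towards +x; this point is 28 mm above the panel's underside. Pinch it along x.
- mat: Fixed flat black rubber mat, 220 (x) x 190 (y) x 4 mm, on the side of the shelf opposite to the wiring box; origin at the centre of its underside, z up.
- screwdriver: plain steel screwdriver, 190 mm, lying along its own x; origin under its middle; not to be disturbed
- reflector: orange rear reflector, 75 x 30 x 13 mm, lying flat; origin under its middle; not to be disturbed
- grease_jar: jar, 68 mm across and 80 mm tall; origin under its middle; not to be disturbed
- mug: white mug, 76 mm across and 85 mm tall; origin under its middle; not to be disturbed
Things that resemble listed ones, but are neither listed nor needed, are in the scene too. What is shaped like the panel but red is not meant.

How it is judged:
By the outcome, as a careful person would: the job done as asked, in the order asked, and still so for the second after the job is handed in, with the robot touching nothing.
It also fails if it takes over 72 s, if anything falls off the work surface, if the arm or the gripper's body presses on something with over 40 N, if the wrist force passes 120 N, or if a joint passes its speed limit or range.

### The arm

A 6-joint arm with a two-finger parallel gripper is mounted at the origin on the work surface. World frame = base frame: x ahead of the robot, y to its left, z up, the work surface at z = 0. Lengths are in m, angles in rad, forces in N, time in s.
With the tool pointing down it reaches from about 0.375 to 0.9 m from the base axis. Payload 3.1 kg.
Tool frame: the origin (TCP) lies midway between the tips of the shut fingers; the grasp point (between the pads) lies 19 mm behind it; x points along the fingers, z is the direction in which the jaws open and shut, and the axes are right-handed (so a half turn about x gives the same grasp; the last joint's range is limited). The gripper opens to 87 mm and grips with 3 to 60 N. Pads are 19 mm wide; open, the fingers measure 117 mm over their backs; the gripper's body (75 mm by 190 mm) begins 51 mm behind the grasp point.
Start: joints at [0.992, 0.527, 1.433, -0, 1.181, -0.178], TCP at [0.244, 0.575, 0.223] pointing down, gripper open.
Joint ranges: [-3.08, 3.08], [-0.75, 2.2], [0.22, 2.44], [-1.43, 4.57], [0, 2.65], [-2.85, 2.85]. Speed limits (rad/s): [2.79, 2.79, 3.14, 3.14, 3.14, 3.14].

### API

Orientations are given as a unit quaternion [x, y, z, w].
In Python, from rig import robot, optics, workorder gives the robot as it stands.
- The arm moves only by the tool arm_command, never from a script. Its argument "plan" is a list of rows, each a list of 7 numbers: the shift along the tool's x, y, z in cm, then the turn, a rotation vector about the tool's x, y, z in rad, then the finger opening in cm, from 0 to 8.7. In form: [[x, y, z, ax, ay, az, gripper], ...]. A call has 1 to 12 rows; each row shifts and turns the pose as measured when the row begins, along the tool's axes as they then stand; what a row does not reach is not made up. A row lasts 1/8 s, in which the tool goes at most 62.5 mm and 10.7 degrees, less where a joint would pass 70% of its speed; a pose out of reach is approached as far as the arm can. A call with a gripper value outside its range is refused whole. The fingers move at their own pace and stop on an object; "grip_force" is the grip in N (left out, the last holds). Time passes only in rows, so rows that do not move let the fingers close. It gives the time, the measured TCP pose, the force and the opening at its end, in the units of the state.
- robot.get_obs(): the state, without advancing time (a new reading comes with each control period).
- optics.camera(name): name is "scene" or "side" or "wrist"; returns (picture, depth): 400x640x3 uint8, blue, green, red; 400x640 float32, m along the optical axis (not along the pixel's ray), 0 where there is no reading.
- optics.camera_info(name): a dict with "mtx" (3x3 intrinsics, pixels), "k1" (the pictures are not rectified: a ray, as slopes to the right and down, at radius r is drawn at 1 + k1 r^2 times it, then the intrinsics apply), "position" and "rotation" of the camera in the world; the wrist camera has in their place "tool_from_camera" (4x4, takes a point from camera to tool coordinates, whose origin is the TCP and whose axes are the tool frame's). Camera axes: x right, y down, z forward; pixel columns grow to the right and rows downward; lengths in m; the calibration is good to about 2 mm. A picture is of the moment at which its call begins: read the wrist's pose just before it. camera_info takes no time and is no camera call.
- workorder.hand_in(): hands the job in, once; it reports no verdict.
The state is a dict: "time": time; "q": joint angles; "joint_velocities": joint speeds; "joint_torque": joint torques, N m; "position": TCP position; "tool_rot": TCP orientation; "ft_force": force on the tool from outside, world axes, zero at the start; "moment": the same for the moment, N m; "grip_width": finger opening in m.
Only numpy, scipy, OpenCV 4.12 (cv2) and the standard library are available. Lean on these libraries where they do the work, as an engineer would, in place of code of your own. Each camera call takes 0.05 s, during which the arm holds its last target. There are 200 camera calls.

## Working session

There is one attempt and no reset: what is moved stays moved. The work goes in short steps, Python scripts to look and compute and a tool call to move; the robot and the scene stay as the last step left them, time stands still between calls to the robot, and variables do not carry over. Pictures are saved under pics/ and viewed, about 8 in all and at most 12, crops included, and the job is handed in when it is done.

Besides the shell and the picture viewer there is one more tool, called after ">>>" as a command line: name --pt "numbers of a row" for each row, then --argument value for the rest. arm_command: Moves the arm, as the interface text tells. Its arguments: {"type":"object","properties":{"plan":{"type":"array"},"grip_force":{"type":"number"}},"required":["plan"]}

```bash
ls; mkdir -p pics; cat > h.py <<'E'
import numpy as np, cv2
from scipy.spatial.transform import Rotation as R
from rig import robot, optics, workorder
np.set_printoptions(precision=4,suppress=True)
def look(name):
    o=robot.get_obs(); im,d=optics.camera(name); i=optics.camera_info(name)
    if name=="wrist":
        T=np.eye(4);T[:3,:3]=R.from_quat(o["tool_rot"]).as_matrix();T[:3,3]=o["position"]
        C=T@np.array(i["tool_from_camera"])
    else:
        C=np.eye(4); r=np.array(i["rotation"]); C[:3,:3]=r if r.shape==(3,3) else R.from_quat(r).as_matrix(); C[:3,3]=i["position"]
    return im,d,np.array(i["mtx"]),i["k1"],C
def slopes(px,K,k1):
    px=np.atleast_2d(np.array(px,float)); s=(px-[K[0,2],K[1,2]])/[K[0,0],K[1,1]]; u=s.copy()
    for _ in range(20): u=s/(1+k1*(u**2).sum(1,keepdims=True))
    return np.c_[u,np.ones(len(u))]
def onplane(px,z,K,k1,C):
    r=slopes(px,K,k1)@C[:3,:3].T; return C[:3,3]+r*((z-C[2,3])/r[:,2])[:,None]
def cloud(d,K,k1,C):
    v,u=np.mgrid[:d.shape[0],:d.shape[1]]
    r=slopes(np.c_[u.ravel(),v.ravel()],K,k1); return ((r*d.ravel()[:,None])@C[:3,:3].T+C[:3,3]).reshape(*d.shape,3)
def state():
    o=robot.get_obs(); print(o["time"],"pos",np.array(o["position"]),"R",R.from_quat(o["tool_rot"]).as_matrix().round(3).tolist(),"f",np.array(o["ft_force"]),"m",np.array(o["moment"]),"g",o["grip_width"],"q",np.array(o["q"]))
E
python3 - <<'E'
from h import *
state()
for n in("scene","side"):
    im,d,K,k1,C=look(n); print(n,C,K,k1); cv2.imwrite(f"pics/{n}0.png",im); np.savez(f"{n}0.npz",im=im,d=d,K=K,k1=k1,C=C)
E
```

```text
pics
0.0 pos [0.2434 0.5749 0.2216] R [[-0.001, -0.921, 0.39], [-0.002, 0.39, 0.921], [-1.0, 0.0, -0.002]] f [ 0.8165 -0.7633 -0.1417] m [-0.0336 -0.0245 -0.0242] g 0.08711768938459241 q [ 0.9915  0.5285  1.4339  0.      1.1814 -0.1785]
scene [[-0.7971  0.3767 -0.4719  1.102 ]
 [ 0.6035  0.4714 -0.6432  0.8935]
 [-0.0198 -0.7975 -0.603   0.9341]
 [ 0.      0.      0.      1.    ]] [[444.6228   0.     319.6248]
 [  0.     444.6228 199.3943]
 [  0.       0.       1.    ]] -0.0863605732533507
side [[ 0.9312 -0.2493  0.2658  0.0633]
 [-0.3639 -0.6737  0.6432 -0.9205]
 [ 0.0187 -0.6957 -0.7181  1.1624]
 [ 0.      0.      0.      1.    ]] [[444.7301   0.     327.5994]
 [  0.     444.7301 200.3402]
 [  0.       0.       1.    ]] -0.10611675827771612
```

View pics/scene0.png

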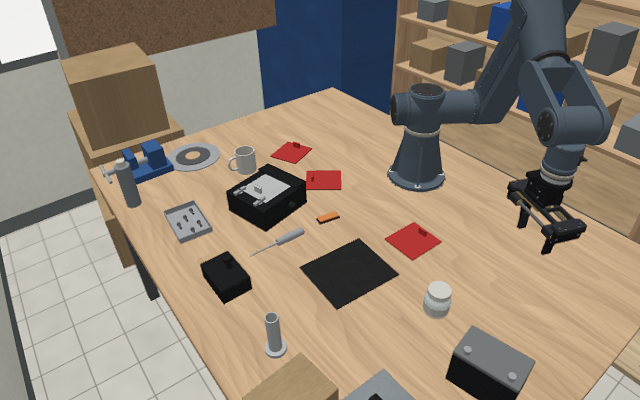

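View pics/side0.png

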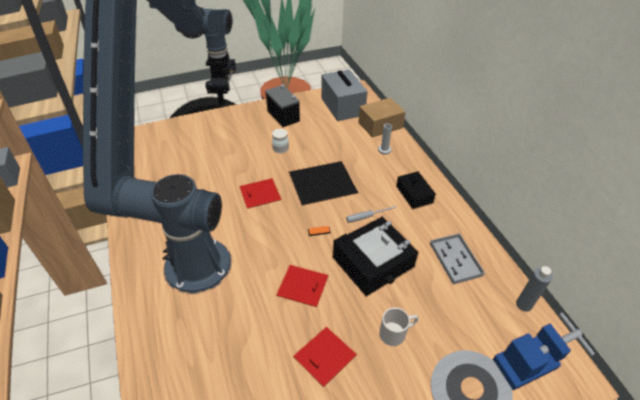

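The scene view shows the box at about (267,197), the mat at (350,273), the screwdriver at (277,241), the reflector at (328,217), the jar at (437,299) and the mug at (243,159). The side view agrees, with the box at (375,253) and the mat at (323,182).

```bash
python3 - <<'E'
from h import *
for n,bx,mt in(("scene",(220,155,315,235),(290,230,405,315)),("side",(325,210,425,300),(280,155,365,210))):
    D=np.load(n+"0.npz"); im,d,K,k1,C=[D[k] for k in("im","d","K","k1","C")]
    P=cloud(d,K,k1,C)
    def reg(b): m=np.zeros(d.shape,bool); m[b[1]:b[3],b[0]:b[2]]=1; return m&(d>0)
    g=im.max(2)
    m=reg(mt)&(g<60)&(P[...,2]<.03); c,_=cv2.findContours(m.astype('uint8'),0,1); c=max(c,key=cv2.contourArea)[:,0]
    q=onplane(c,.004,K,k1,C)[:,:2]; r=cv2.minAreaRect((q*1000).astype('float32')); print(n,"mat",r)
    m=reg(bx)&(P[...,2]>.06)&(P[...,2]<.12); print("box z",np.percentile(P[m][:,2],[5,50,95]))
    r=cv2.minAreaRect((P[m][:,:2]*1000).astype('float32')); print(n,"box",r, cv2.boxPoints(r))
    s=im.astype(int); m2=m&(g>110)&(s.max(2)-s.min(2)<40)&(P[...,2]<.088); r=cv2.minAreaRect((P[m2][:,:2]*1000).astype('float32')); print("panel",r)
    m3=m&(P[...,2]>.088); print("high", P[m3].mean(0), m3.sum())
    for nm,b in dict(scene=dict(jar=(420,278,456,320),mug=(228,145,258,175)),side=dict(jar=(268,128,292,154),mug=(378,305,420,347)))[n].items():
        m=reg(b)&(P[...,2]>.04); print(nm,P[m][:,:2].min(0),P[m][:,:2].max(0),P[m][:,2].max())
    i=cv2.resize(im[bx[1]:bx[3],bx[0]:bx[2]],None,fx=5,fy=5,interpolation=cv2.INTER_CUBIC); cv2.imwrite(f"pics/{n}c.png",i)
E
```

```text
scene mat ((513.987548828125, 222.15655517578125), (187.07960510253906, 216.49417114257812), 86.67859649658203)
box z [0.0649 0.0809 0.0929]
scene box ((543.3179321289062, -261.85784912109375), (222.3851318359375, 362.3165588378906), 6.260401248931885) [[ 413.0336  -93.9051]
 [ 452.5433 -454.061 ]
 [ 673.6022 -429.8105]
 [ 634.0926  -69.6547]]
panel ((538.5009155273438, -274.6907958984375), (331.1900329589844, 153.60641479492188), 86.9716796875)
high [ 0.4936 -0.1875  0.0918] 544
jar [0.3932 0.4387] [0.4591 0.5046] 0.0839870840582152
mug [ 0.4389 -0.4739] [ 0.549  -0.2689] 0.08882277922054749
side mat ((508.8243713378906, 214.879150390625), (176.72097778320312, 210.10142517089844), 86.55835723876953)
box z [0.0713 0.0803 0.0921]
side box ((529.8240356445312, -188.530029296875), (204.6696014404297, 186.06333923339844), 13.373302459716797) [[ 408.7464 -121.6905]
 [ 451.7819 -302.7085]
 [ 650.9016 -255.3695]
 [ 607.8662  -74.3515]]
panel ((554.4267578125, -181.13243103027344), (149.51890563964844, 125.90554809570312), 13.06105899810791)
high [ 0.4814 -0.203   0.091 ] 751
jar [0.3852 0.4264] [0.4518 0.4957] 0.0861691133284277
mug [ 0.4326 -0.4754] [ 0.5451 -0.3998] 0.08968937105638419
```

View pics/scenec.png

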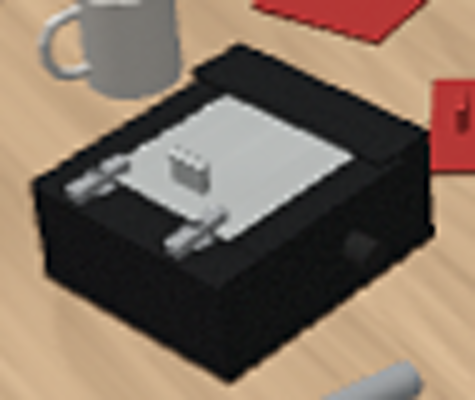

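The crop shows the lip on the robot's side and both buttons at the far side, around (97,178) and (197,230), lying along box x. That puts the box at about (0.53, -0.19), yaw 0.23.

```bash
cat >> h.py <<'E'
def Rt(yaw,tilt=0):
    "tool rotation: x down, z along heading yaw; tilt raises heading (nose-up, about -lateral axis)"
    M=np.array([[0,0,1],[0,-1,0],[-1,0,0]]).T if False else np.array([[0,0,1.],[0,1,0],[-1,0,0]])
    return R.from_euler('z',yaw)*R.from_euler('y',-tilt)*R.from_matrix(M)
def plan(p,Rw,n,g,start=None):
    o=robot.get_obs(); p0=np.array(o["position"]) if start is None else np.array(start[0]); R0=R.from_quat(o["tool_rot"]) if start is None else start[1]
    rv=(R0.inv()*Rw).as_rotvec(); dp=(np.array(p)-p0)/n
    for i in range(n):
        Ri=R0*R.from_rotvec(rv*i/n); s=Ri.inv().apply(dp)*100
        print([round(float(x),2) for x in s]+[round(float(x),3) for x in rv/n]+[g],end=",\n")
E
python3 - <<'E'
from h import *
print(np.array(optics.camera_info("wrist")["tool_from_camera"]),Rt(.233).as_matrix())
plan([.56,-.185,.30],Rt(.233),16,0)
E
```

```text
[[ 0.0007 -0.2966  0.955  -0.1641]
 [-0.0003 -0.955  -0.2966  0.0809]
 [ 1.     -0.0001 -0.0007  0.001 ]
 [ 0.      0.      0.      1.    ]] [[ 0.     -0.2309  0.973 ]
 [ 0.      0.973   0.2309]
 [-1.      0.      0.    ]]
[-0.48, -3.67, -3.6, 0.059, -0.0, 0.0, 0],
[-0.48, -3.88, -3.38, 0.059, -0.0, 0.0, 0],
[-0.48, -4.07, -3.15, 0.059, -0.0, 0.0, 0],
[-0.49, -4.25, -2.9, 0.059, -0.0, 0.0, 0],
[-0.49, -4.41, -2.65, 0.059, -0.0, 0.0, 0],
[-0.49, -4.56, -2.39, 0.059, -0.0, 0.0, 0],
[-0.49, -4.69, -2.12, 0.059, -0.0, 0.0, 0],
[-0.49, -4.81, -1.84, 0.059, -0.0, 0.0, 0],
[-0.49, -4.9, -1.55, 0.059, -0.0, 0.0, 0],
[-0.49, -4.99, -1.26, 0.059, -0.0, 0.0, 0],
[-0.49, -5.05, -0.97, 0.059, -0.0, 0.0, 0],
[-0.49, -5.1, -0.67, 0.059, -0.0, 0.0, 0],
[-0.49, -5.13, -0.37, 0.059, -0.0, 0.0, 0],
[-0.49, -5.14, -0.07, 0.059, -0.0, 0.0, 0],
[-0.49, -5.14, 0.23, 0.059, -0.0, 0.0, 0],
[-0.49, -5.12, 0.53, 0.059, -0.0, 0.0, 0],
```

>>> arm_command --pt "-0.5 -3.7 -3.6 0.059 0 0 3" --pt "-0.5 -3.9 -3.4 0.059 0 0 3" --pt "-0.5 -4.1 -3.1 0.059 0 0 3" --pt "-0.5 -4.2 -2.9 0.059 0 0 3" --pt "-0.5 -4.4 -2.7 0.059 0 0 3" --pt "-0.5 -4.6 -2.4 0.059 0 0 3" --pt "-0.5 -4.7 -2.1 0.059 0 0 3" --pt "-0.5 -4.8 -1.8 0.059 0 0 3" --pt "-0.5 -4.9 -1.6 0.059 0 0 3" --pt "-0.5 -5.0 -1.3 0.059 0 0 3" --pt "-0.5 -5.0 -1.0 0.059 0 0 3" --pt "-0.5 -5.1 -0.7 0.059 0 0 3"

```text
time: 1.6
position: [0.4781, -0.0128, 0.2806]
tool_rot: [-0.157, 0.691, 0.156, 0.688]
ft_force: [-0.3, 0.9, -0.2]
grip_width: 0.03
```

```bash
python3 - <<'E'
from h import *
state()
plan([.57,-.185,.30],Rt(.233),8,3)
E
```

```text
1.6 pos [ 0.4781 -0.0128  0.2806] R [[-0.004, -0.431, 0.902], [-0.003, 0.902, 0.431], [-1.0, -0.001, -0.005]] f [-0.2722  0.8526 -0.1705] m [-0.0277  0.033   0.0337] g 0.02995905887383124 q [-0.2586  0.257   1.7113 -0.004   1.1763 -0.703 ]
[-0.24, -2.44, 0.11, 0.027, -0.001, 0.0, 3],
[-0.24, -2.43, 0.17, 0.027, -0.001, 0.0, 3],
[-0.24, -2.43, 0.24, 0.027, -0.001, 0.0, 3],
[-0.24, -2.42, 0.3, 0.027, -0.001, 0.0, 3],
[-0.24, -2.41, 0.37, 0.027, -0.001, 0.0, 3],
[-0.24, -2.4, 0.43, 0.027, -0.001, 0.0, 3],
[-0.24, -2.39, 0.49, 0.027, -0.001, 0.0, 3],
[-0.24, -2.37, 0.56, 0.027, -0.001, 0.0, 3],
```

>>> arm_command --pt "-0.5 -4.9 0.3 0.054 0 0 3" --pt "-0.5 -4.9 0.5 0.054 0 0 3" --pt "-0.5 -4.8 0.8 0.054 0 0 3" --pt "-0.5 -4.8 1.0 0.054 0 0 3" --pt "0 0 0 0 0 0 3"

```text
time: 2.22
position: [0.5733, -0.1951, 0.2991]
tool_rot: [-0.077, 0.705, 0.076, 0.701]
ft_force: [-0.6, 1.8, -0.3]
grip_width: 0.0298
```

```bash
cat > boxfit.py <<'E'
from h import *
state()
im,d,K,k1,C=look("wrist"); np.savez("w1.npz",im=im,d=d,K=K,k1=k1,C=C); cv2.imwrite("pics/w1.png",im)
P=cloud(d,K,k1,C); g=im.max(2)
m=(d>0)&(P[...,2]>.06)&(P[...,2]<.12)&(P[...,0]>.38)&(P[...,0]<.68)&(P[...,1]>-.32)&(P[...,1]<-.05)
r=cv2.minAreaRect((P[m][:,:2]*1000).astype('float32')); print("box",r)
m=(d>0)&(P[...,2]>.0885)&(P[...,2]<.097); 
n,l,s,c=cv2.connectedComponentsWithStats(m.astype('uint8'))
for i in range(1,n):
    if s[i,4]>150: q=P[l==i]; print(s[i],q.mean(0),cv2.minAreaRect((q[:,:2]*1000).astype('float32')))
E
python3 boxfit.py
```

```text
2.225 pos [ 0.5733 -0.1951  0.2991] R [[-0.006, -0.215, 0.977], [-0.002, 0.977, 0.215], [-1.0, -0.0, -0.006]] f [-0.5706  1.7524 -0.2802] m [-0.0383  0.0328 -0.031 ] g 0.029804025363891887 q [-0.5102  0.4277  1.3853 -0.0043  1.3328 -0.7256]
box ((534.0457153320312, -186.48049926757812), (199.39144897460938, 180.4304656982422), 13.08813190460205)
[ 187   71   61  165 7471] [ 0.4606 -0.1961  0.093 ] ((461.6691589355469, -203.317138671875), (50.75632095336914, 180.41502380371094), 13.09391975402832)
[332 107  47  16 520] [ 0.5951 -0.1249  0.0952] ((595.400146484375, -124.9925537109375), (48.16741943359375, 12.109779357910156), 17.884910583496094)
[332 191  43  14 454] [ 0.6156 -0.2136  0.0948] ((615.571533203125, -214.60975646972656), (47.11273193359375, 12.533857345581055), 15.644980430603027)
```

View pics/w1.png

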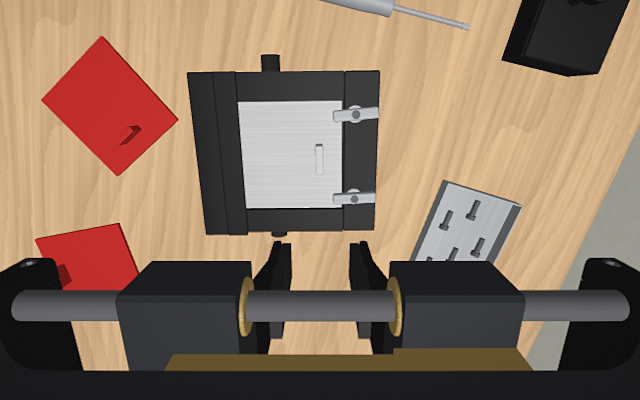

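The close view shows the lip at (215,150), the tab at (319,158), and the buttons at (355,115) and (353,198), both along box x. The pose fits well: box (0.534, -0.1865), yaw 0.2285. I'll grip each bar across its width and turn it.

```bash
python3 - <<'E'
from h import *
plan([.5955,-.125,.14],Rt(np.radians(-72.1)),8,3)
E
```

```text
[1.98, 0.76, 0.49, 0.185, -0.001, 0.0, 3],
[1.98, 0.84, 0.34, 0.185, -0.001, 0.0, 3],
[1.98, 0.88, 0.17, 0.185, -0.001, 0.0, 3],
[1.98, 0.9, 0.01, 0.185, -0.001, 0.0, 3],
[1.98, 0.88, -0.16, 0.185, -0.001, 0.0, 3],
[1.98, 0.84, -0.32, 0.185, -0.001, 0.0, 3],
[1.98, 0.77, -0.47, 0.185, -0.001, 0.0, 3],
[1.98, 0.66, -0.61, 0.185, -0.001, 0.0, 3],
```

>>> arm_command --pt "2 0.8 0.5 0.185 0 0 3" --pt "2 0.8 0.3 0.185 0 0 3" --pt "2 0.9 0.2 0.185 0 0 3" --pt "2 0.9 0 0.185 0 0 3" --pt "2 0.9 -0.2 0.185 0 0 3" --pt "2 0.8 -0.3 0.185 0 0 3" --pt "2 0.8 -0.5 0.185 0 0 3" --pt "2 0.7 -0.6 0.185 0 0 3" --pt "0 0 0 0 0 0 3"

```text
time: 3.4
position: [0.5852, -0.1074, 0.1323]
tool_rot: [0.42, 0.575, -0.424, 0.559]
ft_force: [-0.3, 0.1, -0.4]
grip_width: 0.0298
```

```bash
python3 - <<'E'
from h import *
state()
plan([.5955,-.125,.087],Rt(np.radians(-72.1)),4,3)
E
```

```text
3.4 pos [ 0.5852 -0.1074  0.1323] R [[-0.022, 0.958, 0.287], [0.01, 0.287, -0.958], [-1.0, -0.018, -0.015]] f [-0.3319  0.0729 -0.3543] m [-0.0262  0.1821 -0.0198] g 0.029840663155329555 q [-0.3697  0.6099  1.573   0.001   0.9827  0.9095]
[1.12, 0.14, 0.51, -0.005, -0.004, 0.005, 3],
[1.13, 0.13, 0.51, -0.005, -0.004, 0.005, 3],
[1.13, 0.13, 0.51, -0.005, -0.004, 0.005, 3],
[1.13, 0.12, 0.5, -0.005, -0.004, 0.005, 3],
```

>>> arm_command --pt "0 0.5 2.0 -0.02 -0.016 0.02 3" --pt "0 0 0 0 0 0 3"

```text
time: 3.65
position: [0.5951, -0.1238, 0.1333]
tool_rot: [0.414, 0.573, -0.414, 0.574]
ft_force: [0.2, -0.3, 0.7]
grip_width: 0.0306
```

```bash
python3 - <<'E'
from h import *
state()
plan([.5955,-.125,.0865],Rt(np.radians(-72.1)),3,3)
E
```

```text
3.65 pos [ 0.5951 -0.1238  0.1333] R [[0.002, 0.949, 0.315], [0.0, 0.315, -0.949], [-1.0, 0.002, 0.0]] f [ 0.2353 -0.2886  0.6692] m [-0.0241  0.1235  0.0295] g 0.03059346222700643 q [-0.3892  0.6144  1.5586  0.0011  0.967   0.8609]
[1.56, -0.0, 0.04, 0.003, 0.0, -0.001, 3],
[1.56, -0.0, 0.04, 0.003, 0.0, -0.001, 3],
[1.56, -0.0, 0.04, 0.003, 0.0, -0.001, 3],
```

>>> arm_command --pt "1.6 0 0.1 0 0 0 3" --pt "1.6 0 0 0 0 0 3" --pt "1.5 0 0 0 0 0 3" --pt "0 0 0 0 0 0 1" --pt "0 0 0 0 0 0 0" --pt "0 0 0 0 0 0 0" --grip_force 25

```text
time: 4.4
position: [0.5946, -0.1251, 0.0831]
tool_rot: [0.412, 0.574, -0.413, 0.575]
ft_force: [0.2, -6.0, -3.4]
grip_width: 0.0116
```

```bash
python3 -c "
from h import *
state()"
```

```text
4.4 pos [ 0.5946 -0.1251  0.0831] R [[0.001, 0.948, 0.318], [-0.002, 0.318, -0.948], [-1.0, -0.0, 0.002]] f [ 0.1731 -5.9689 -3.4147] m [-0.9274  0.1712  0.0021] g 0.011610045617384579 q [-0.3904  0.6862  1.589  -0.0019  0.8653  0.8576]
```

>>> arm_command --pt "0 0 0 -0.1 0 0 0" --pt "0 0 0 -0.1 0 0 0" --pt "0 0 0 -0.08 0 0 0"

```text
time: 4.78
position: [0.5946, -0.1252, 0.0831]
tool_rot: [0.327, 0.627, -0.327, 0.627]
ft_force: [0.1, -0.9, -2.6]
grip_width: 0.0117
```

```bash
python3 -c "
from h import *
state()"
```

```text
4.775 pos [ 0.5946 -0.1252  0.0831] R [[0.001, 0.82, 0.572], [-0.0, 0.572, -0.82], [-1.0, 0.0, 0.001]] f [ 0.1454 -0.9159 -2.566 ] m [-0.1468  0.1851 -0.608 ] g 0.011731483858015004 q [-0.3912  0.6862  1.5889 -0.0001  0.8656  0.5705]
```

The moment reached -0.6 N m going anticlockwise, well over the 0.05 N m friction, so the stop is there. The left button opens clockwise.

>>> arm_command --pt "0 0 0 0.16 0 0 0" --pt "0 0 0 0.16 0 0 0" --pt "0 0 0 0.16 0 0 0" --pt "0 0 0 0.16 0 0 0" --pt "0 0 0 0.16 0 0 0" --pt "0 0 0 0.16 0 0 0" --pt "0 0 0 0.16 0 0 0" --pt "0 0 0 0.16 0 0 0" --pt "0 0 0 0.16 0 0 0" --pt "0 0 0 0.16 0 0 0" --pt "0 0 0 0.16 0 0 0" --pt "0 0 0 0.14 0 0 0"

```text
time: 6.28
position: [0.5947, -0.125, 0.0831]
tool_rot: [0.703, 0.077, -0.702, 0.078]
ft_force: [-0.0, -0.6, -2.9]
grip_width: 0.0116
```

```bash
python3 -c "
from h import *
state(); o=robot.get_obs(); z=R.from_quat(o['tool_rot']).as_matrix()[:,2]; print(np.degrees(np.arctan2(z[1],z[0])))"
```

```text
6.275 pos [ 0.5947 -0.125   0.0831] R [[0.002, 0.218, -0.976], [-0.0, -0.976, -0.218], [-1.0, 0.001, -0.002]] f [-0.0407 -0.551  -2.8741] m [0.0761 0.1198 0.0138] g 0.01156809720361868 q [-0.3911  0.686   1.5896  0.0005  0.8644  2.5308]
-167.4337709939377
```

>>> arm_command --pt "0 0 0 0 0 0 3" --pt "0 0 0 0 0 0 3" --pt "-2.5 0 0 0 0 0 3" --pt "-2.5 0 0 0 0 0 3" --pt "0 0 0 -0.18 0 0 3" --pt "0 0 0 -0.18 0 0 3" --pt "0 0 0 -0.18 0 0 3" --pt "0 0 0 -0.18 0 0 3" --pt "0 0 0 -0.18 0 0 3"

```text
time: 7.4
position: [0.5963, -0.1254, 0.1384]
tool_rot: [0.593, 0.386, -0.589, 0.391]
ft_force: [1.0, -0.3, 0.4]
grip_width: 0.0299
```

```bash
python3 - <<'E'
from h import *
state()
plan([.6158,-.2145,.135],Rt(np.radians(-74.4)),5,3)
E
```

```text
7.4 pos [ 0.5963 -0.1254  0.1384] R [[0.008, 0.918, -0.396], [-0.002, -0.396, -0.918], [-1.0, 0.008, -0.001]] f [ 1.0148 -0.317   0.3826] m [0.0182 0.1736 0.0547] g 0.029875517584505774 q [-0.391   0.607   1.556   0.0011  0.9707  1.5867]
[0.07, 1.06, 1.48, -0.136, 0.0, -0.002, 3],
[0.07, 0.85, 1.61, -0.136, 0.0, -0.002, 3],
[0.07, 0.63, 1.71, -0.136, 0.0, -0.002, 3],
[0.07, 0.39, 1.78, -0.136, 0.0, -0.002, 3],
[0.07, 0.14, 1.82, -0.136, 0.0, -0.002, 3],
```

>>> arm_command --pt "0.1 1.1 1.5 -0.136 0 0 3" --pt "0.1 0.9 1.6 -0.136 0 0 3" --pt "0.1 0.6 1.7 -0.136 0 0 3" --pt "0.1 0.4 1.8 -0.136 0 0 3" --pt "0.1 0.1 1.8 -0.136 0 0 3" --pt "0 0 0 0 0 0 3"

```text
time: 8.15
position: [0.6185, -0.2166, 0.136]
tool_rot: [0.419, 0.567, -0.417, 0.574]
ft_force: [-0.5, -0.2, 0.4]
grip_width: 0.0298
```

```bash
python3 - <<'E'
from h import *
state()
plan([.6158,-.2145,.0865],Rt(np.radians(-74.4)),3,3)
E
```

```text
8.15 pos [ 0.6185 -0.2166  0.136 ] R [[0.011, 0.954, 0.301], [-0.003, 0.301, -0.954], [-1.0, 0.009, 0.006]] f [-0.4733 -0.227   0.4002] m [-0.0695  0.2235 -0.016 ] g 0.029810219126105382 q [-0.5082  0.6629  1.4372  0.0027  1.0306  0.7554]
[1.65, -0.08, -0.1, 0.011, 0.002, -0.003, 3],
[1.65, -0.07, -0.1, 0.011, 0.002, -0.003, 3],
[1.65, -0.07, -0.09, 0.011, 0.002, -0.003, 3],
```

>>> arm_command --pt "1.4 -0.2 -0.3 0.03 0 0 3" --pt "1.6 0 0 0 0 0 3" --pt "1.5 0 0 0 0 0 3" --pt "0 0 0 0 0 0 1" --pt "0 0 0 0 0 0 0" --pt "0 0 0 0 0 0 0" --pt "0 0 0 0.1 0 0 0" --pt "0 0 0 0.1 0 0 0" --pt "0 0 0 0.1 0 0 0" --pt "0 0 0 0.1 0 0 0" --pt "0 0 0 0.05 0 0 0"

```text
time: 9.52
position: [0.6155, -0.2148, 0.0869]
tool_rot: [0.545, 0.447, -0.544, 0.455]
ft_force: [-0.6, 0.2, -2.0]
grip_width: 0.0123
```

```bash
python3 -c "
from h import *
state(); o=robot.get_obs(); z=R.from_quat(o['tool_rot']).as_matrix()[:,2]; print(np.degrees(np.arctan2(z[1],z[0])))"
```

```text
9.525 pos [ 0.6155 -0.2148  0.0869] R [[0.01, 0.982, -0.186], [-0.008, -0.186, -0.983], [-1.0, 0.011, 0.006]] f [-0.5659  0.1555 -1.9813] m [0.0123 0.0978 0.6159] g 0.012292886448155084 q [-0.5057  0.7232  1.4765 -0.0029  0.9295  1.254 ]
-100.72570189564644
```

Clockwise meets the stop at +0.62 N m, so the right button opens anticlockwise.

>>> arm_command --pt "0 0 0 -0.164 0 0 0" --pt "0 0 0 -0.164 0 0 0" --pt "0 0 0 -0.164 0 0 0" --pt "0 0 0 -0.164 0 0 0" --pt "0 0 0 -0.164 0 0 0" --pt "0 0 0 -0.164 0 0 0" --pt "0 0 0 -0.164 0 0 0" --pt "0 0 0 -0.164 0 0 0" --pt "0 0 0 -0.164 0 0 0" --pt "0 0 0 -0.164 0 0 0" --pt "0 0 0 -0.164 0 0 0" --pt "0 0 0 -0.16 0 0 0"

```text
time: 11.02
position: [0.6155, -0.2148, 0.0868]
tool_rot: [-0.097, 0.698, 0.091, 0.704]
ft_force: [0.1, -0.5, -2.5]
grip_width: 0.0114
```

```bash
python3 -c "
from h import *
state(); o=robot.get_obs(); z=R.from_quat(o['tool_rot']).as_matrix()[:,2]; print(np.degrees(np.arctan2(z[1],z[0])))"
```

```text
11.025 pos [ 0.6155 -0.2148  0.0868] R [[0.01, -0.263, 0.965], [-0.006, 0.965, 0.263], [-1.0, -0.009, 0.008]] f [ 0.1406 -0.4792 -2.5209] m [-0.016   0.0473 -0.1062] g 0.01139179957435784 q [-0.5065  0.7233  1.4765 -0.0009  0.9298 -0.7721]
15.254484896994406
```

>>> arm_command --pt "0 0 0 0.035 0 0 0" --pt "0 0 0 0 0 0 3" --pt "0 0 0 0 0 0 3" --pt "-4 0 0 0 0 0 3" --pt "-4 0.9 -1.3 0 0 0 3" --pt "-4 0.9 -1.3 0 0 0 3" --pt "-4 0.9 -1.3 0 0 0 3" --pt "0 0 0 0 0 0 3"

```text
time: 12.02
position: [0.57, -0.1957, 0.2528]
tool_rot: [-0.08, 0.698, 0.073, 0.707]
ft_force: [0.4, -0.1, -1.3]
grip_width: 0.0298
```

```bash
sed -i 's/w1/w2/g' boxfit.py; cat >> boxfit.py <<'E'
s=im.astype(int); m=(d>0)&(P[...,2]>.095)&(P[...,2]<.112)&(g>90)&(abs(P[...,0]-.568)<.03)&(abs(P[...,1]+.179)<.03)
q=P[m]; print("tab",m.sum(),q.mean(0),cv2.minAreaRect((q[:,:2]*1000).astype('float32')))
E
python3 boxfit.py
```

```text
12.025 pos [ 0.57   -0.1957  0.2528] R [[0.014, -0.216, 0.976], [-0.008, 0.976, 0.216], [-1.0, -0.011, 0.012]] f [ 0.4046 -0.0526 -1.276 ] m [-0.1108  0.0241 -0.017 ] g 0.02978957062328324 q [-0.516   0.4581  1.4684 -0.0001  1.1992 -0.7334]
box ((534.0323486328125, -186.69952392578125), (199.9053955078125, 180.767333984375), 12.972086906433105)
[ 166   65   74  187 9859] [ 0.4606 -0.1956  0.093 ] ((461.6780090332031, -203.3203887939453), (50.757991790771484, 180.50640869140625), 13.239867210388184)
[353  88  16  54 698] [ 0.5948 -0.1245  0.0951] ((595.3953247070312, -125.06025695800781), (12.159318923950195, 47.325218200683594), 11.961648941040039)
[352 186  13  47 548] [ 0.6153 -0.2129  0.095 ] ((616.0982055664062, -214.42782592773438), (12.021186828613281, 47.845436096191406), 13.408506393432617)
tab 266 [ 0.5674 -0.1772  0.1047] ((567.4138793945312, -178.763427734375), (7.396059036254883, 30.17011260986328), 12.526637077331543)
```

View pics/w2.png

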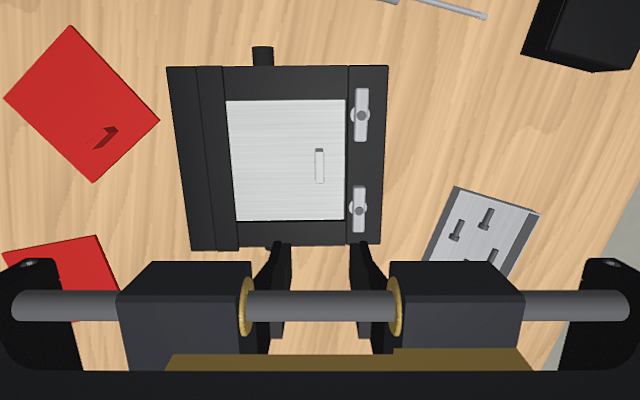

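Both buttons now lie along box y, at (361,115) and (359,210); they fit within 1 degree of it. The tab is at (319,165), which is world (0.5677, -0.1788). Next I go down on the tab.

```bash
python3 - <<'E'
from h import *
plan([.5677,-.1788,.13],Rt(.2285),3,3)
E
```

```text
[4.02, 0.59, 0.03, -0.004, 0.003, 0.003, 3],
[4.03, 0.58, 0.04, -0.004, 0.003, 0.003, 3],
[4.03, 0.57, 0.06, -0.004, 0.003, 0.003, 3],
```

>>> arm_command --pt "4 0.6 0 -0.004 0.003 0.003 3" --pt "4 0.6 0 -0.004 0.003 0.003 3" --pt "3.6 0.6 0.1 -0.004 0.003 0.003 3" --pt "0 0 0 0 0 0 3"

```text
time: 12.58
position: [0.5668, -0.1777, 0.128]
tool_rot: [-0.079, 0.704, 0.081, 0.702]
ft_force: [-0.1, 0.4, 0.7]
grip_width: 0.0296
```

```bash
python3 - <<'E'
from h import *
state()
plan([.5677,-.1788,.0845],Rt(.2285),3,3)
E
```

```text
12.575 pos [ 0.5668 -0.1777  0.128 ] R [[-0.003, -0.225, 0.974], [0.002, 0.974, 0.225], [-1.0, 0.003, -0.003]] f [-0.1299  0.3681  0.7017] m [-0.076   0.0308  0.0327] g 0.02964806446332055 q [-0.492   0.6081  1.5943  0.0006  0.9431 -0.7194]
[1.45, -0.05, 0.03, -0.001, -0.001, -0.001, 3],
[1.45, -0.05, 0.02, -0.001, -0.001, -0.001, 3],
[1.45, -0.05, 0.02, -0.001, -0.001, -0.001, 3],
```

>>> arm_command --pt "1.4 -0.1 0.1 0 0 0 3" --pt "1.5 0 0 0 0 0 3" --pt "1.1 0 0 0 0 0 3" --pt "0 0 0 0 0 0 2" --pt "0 0 0 0 0 0 0" --pt "0 0 0 0 0 0 0" --pt "0 0 0 0 0 0 0" --grip_force 45

```text
time: 13.45
position: [0.5695, -0.1805, 0.0881]
tool_rot: [-0.08, 0.703, 0.08, 0.703]
ft_force: [0.2, 0.2, -2.0]
grip_width: 0.0077
```

```bash
cat > arc.py <<'E'
from h import *
state(); o=robot.get_obs()
p=np.array(o["position"]); R0=R.from_quat(o["tool_rot"]); c,s=np.cos(.2285),np.sin(.2285)
piv=np.array([.534-.07*c,-.1866-.07*s,.075]); ax=np.array([-s,c,0])
n=4; pp,RR=p,R0
for i in range(1,n+1):
    q=R.from_rotvec(-ax*.175*i/n); a=piv+q.apply(p-piv); plan(a,q*R0,1,0,(pp,RR)); pp,RR=a,q*R0
E
python3 arc.py
```

```text
13.45 pos [ 0.5695 -0.1805  0.0881] R [[0.0, -0.225, 0.974], [-0.001, 0.974, 0.225], [-1.0, -0.001, -0.0]] f [ 0.2283  0.1524 -1.9914] m [-0.102  0.005  0.011] g 0.007718369970337122 q [-0.4934  0.6687  1.6129 -0.0011  0.8594 -0.7193]
[-0.46, -0.0, -0.07, 0.0, -0.044, 0.0, 0],
[-0.46, -0.0, -0.07, 0.0, -0.044, 0.0, 0],
[-0.46, -0.0, -0.07, 0.0, -0.044, 0.0, 0],
[-0.46, -0.0, -0.07, 0.0, -0.044, 0.0, 0],
```

>>> arm_command --pt "-0.46 0 -0.07 0 -0.044 0 0" --pt "-0.46 0 -0.07 0 -0.044 0 0"

```text
time: 13.7
position: [0.5683, -0.1806, 0.0972]
tool_rot: [-0.077, 0.67, 0.084, 0.733]
ft_force: [-0.1, -1.3, -1.9]
grip_width: 0.0075
```

>>> arm_command --pt "-0.46 0 -0.07 0 -0.044 0 0" --pt "-0.46 0 -0.07 0 -0.044 0 0" --pt "0 0 0 0 0 0 0"

```text
time: 14.08
position: [0.5657, -0.1811, 0.1071]
tool_rot: [-0.073, 0.636, 0.086, 0.763]
ft_force: [0.1, 0.1, -2.4]
grip_width: 0.0075
```

```bash
python3 -c "
from h import *
state(); o=robot.get_obs(); z=R.from_quat(o['tool_rot']).as_matrix()[:,2]; print('tilt',np.arcsin(z[2]))
p=np.array(o['position']); pv=np.array([.4658,-.2025,.075]); print(np.linalg.norm(p-pv))"
```

```text
14.075 pos [ 0.5657 -0.1811  0.1071] R [[0.176, -0.225, 0.958], [0.039, 0.974, 0.221], [-0.984, -0.002, 0.181]] f [ 0.0881  0.0782 -2.4082] m [-0.0841  0.1186 -0.0207] g 0.007458462247713268 q [-0.5651  0.5974  1.7346  0.2016  0.6902 -0.9398]
tilt 0.18167422996641217
0.1070763156496262
```

>>> arm_command --pt "0 0 0.5 0 0 0 0" --pt "0 0 0.5 0 0 0 0"

```text
time: 14.32
position: [0.5763, -0.1789, 0.109]
tool_rot: [-0.073, 0.636, 0.086, 0.763]
ft_force: [0.7, 0.1, -1.1]
grip_width: 0.0074
```

>>> arm_command --pt "0 0 0.8 0 0 0 0" --pt "0 0 0.8 0 0 0 0" --pt "0 0 0.8 0 0 0 0" --pt "0 0 0.8 0 0 0 0" --pt "0 0 0 0 0 0 0"

```text
time: 14.95
position: [0.6111, -0.1708, 0.1151]
tool_rot: [-0.074, 0.636, 0.087, 0.764]
ft_force: [0.4, 0.3, -2.1]
grip_width: 0.0076
```

```bash
python3 -c "
from h import *
state(); o=robot.get_obs(); z=R.from_quat(o['tool_rot']).as_matrix()[:,2]; print('tilt',np.arcsin(z[2]),np.array(o['position'])-[.5657,-.1811,.1071])
im,*_=look('side'); cv2.imwrite('pics/s3.png',cv2.resize(im[150:330,270:510],None,fx=3,fy=3))"
```

```text
14.95 pos [ 0.6111 -0.1708  0.1151] R [[0.177, -0.226, 0.958], [0.038, 0.974, 0.223], [-0.983, -0.003, 0.181]] f [ 0.3725  0.2997 -2.1356] m [-0.0685  0.1287  0.0064] g 0.007638226204704709 q [-0.5071  0.6244  1.6297  0.1748  0.7573 -0.8548]
tilt 0.18232214736996832 [0.0454 0.0103 0.008 ]
```

View pics/s3.png

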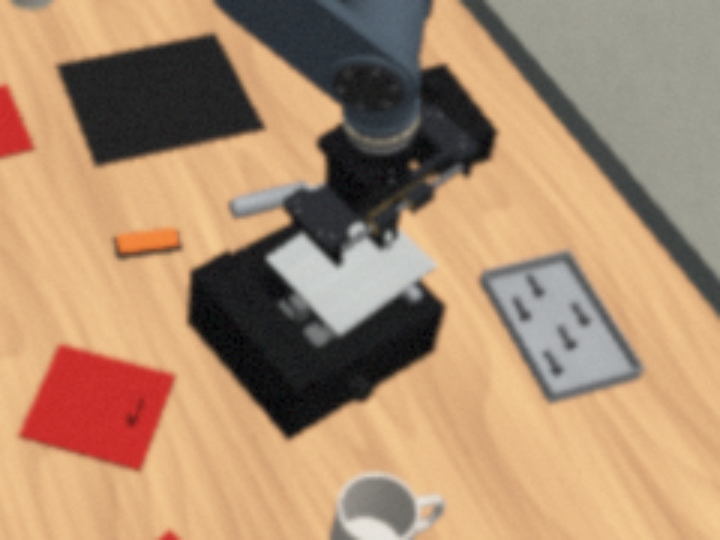

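The panel's inner edge has come out of the lip in the crop, and it is clear of the box, over the buttons, with small forces. I'll lift it away and carry it to the mat.

```bash
python3 - <<'E'
from h import *
D=np.load("side0.npz"); im,d,K,k1,C=[D[k] for k in("im","d","K","k1","C")]; P=cloud(d,K,k1,C)
m=np.zeros(d.shape,bool); m[165:215,392:440]=1; m&=(d>0)&(P[...,2]>.03); print("blackbox",P[m].min(0),P[m].max(0))
o=robot.get_obs(); p=np.array(o["position"]); r=R.from_quat(o["tool_rot"])
a=p+[0,0,.15]; plan(a,r,4,0); print(); plan([.553,.215,.2],Rt(-.058),11,0,(a,r))
E
```

```text
blackbox [ 0.7593 -0.0316  0.0301] [0.8539 0.1035 0.0988]
[-3.69, -0.01, 0.68, 0.0, 0.0, 0.0, 0],
[-3.69, -0.01, 0.68, 0.0, 0.0, 0.0, 0],
[-3.69, -0.01, 0.68, 0.0, 0.0, 0.0, 0],
[-3.69, -0.01, 0.68, 0.0, 0.0, 0.0, 0],

[0.62, 3.53, 0.17, 0.026, 0.016, -0.002, 0],
[0.61, 3.54, 0.09, 0.026, 0.016, -0.002, 0],
[0.6, 3.54, 0.01, 0.026, 0.016, -0.002, 0],
[0.6, 3.54, -0.07, 0.026, 0.016, -0.002, 0],
[0.59, 3.54, -0.15, 0.026, 0.016, -0.002, 0],
[0.59, 3.54, -0.24, 0.026, 0.016, -0.002, 0],
[0.58, 3.53, -0.32, 0.026, 0.016, -0.002, 0],
[0.58, 3.52, -0.4, 0.026, 0.016, -0.002, 0],
[0.58, 3.51, -0.48, 0.026, 0.016, -0.002, 0],
[0.58, 3.5, -0.56, 0.026, 0.016, -0.002, 0],
[0.59, 3.49, -0.64, 0.026, 0.016, -0.002, 0],
```

>>> arm_command --pt "-1.8 0 0.3 0 0 0 0" --pt "-3.7 0 0.7 0 0 0 0" --pt "-3.7 0 0.7 0 0 0 0" --pt "-3.7 0 0.7 0 0 0 0" --pt "-1.8 0 0.3 0 0 0 0" --pt "0 0 0 0 0 0 0"

```text
time: 15.75
position: [0.6069, -0.1699, 0.2663]
tool_rot: [-0.072, 0.639, 0.087, 0.761]
ft_force: [-0.6, -0.3, -1.8]
grip_width: 0.0076
```

>>> arm_command --pt "0.6 3.5 0.2 0.026 0.016 -0.002 0" --pt "0.6 3.5 0.1 0.026 0.016 -0.002 0" --pt "0.6 3.5 0 0.026 0.016 -0.002 0" --pt "0.6 3.5 -0.1 0.026 0.016 -0.002 0" --pt "0.6 3.5 -0.2 0.026 0.016 -0.002 0" --pt "0.6 3.5 -0.2 0.026 0.016 -0.002 0" --pt "0.6 3.5 -0.3 0.026 0.016 -0.002 0" --pt "0.6 3.5 -0.4 0.026 0.016 -0.002 0" --pt "0.6 3.5 -0.5 0.026 0.016 -0.002 0" --pt "0.6 3.5 -0.6 0.026 0.016 -0.002 0" --pt "0.6 3.5 -0.6 0.026 0.016 -0.002 0" --pt "0 0 0 0 0 0 0"

```text
time: 17.25
position: [0.5382, 0.2233, 0.1837]
tool_rot: [0.028, 0.72, -0.025, 0.693]
ft_force: [-0.7, -0.8, -2.3]
grip_width: 0.0078
```

```bash
python3 - <<'E'
from h import *
state()
plan([.553,.215,.06],Rt(-.058),4,0)
im,d,K,k1,C=look("wrist"); np.savez("w4.npz",im=im,d=d,K=K,k1=k1,C=C); cv2.imwrite("pics/w4.png",im)
E
```

```text
17.25 pos [0.5382 0.2233 0.1837] R [[-0.038, 0.075, 0.996], [0.006, 0.997, -0.074], [-0.999, 0.003, -0.039]] f [-0.7267 -0.7523 -2.294 ] m [-0.1339 -0.0497  0.0353] g 0.007779148250470475 q [0.1946 0.531  1.555  0.0147 1.0923 0.2623]
[3.08, -0.19, 0.5, -0.004, -0.01, -0.001, 0],
[3.08, -0.19, 0.47, -0.004, -0.01, -0.001, 0],
[3.08, -0.19, 0.44, -0.004, -0.01, -0.001, 0],
[3.09, -0.19, 0.41, -0.004, -0.01, -0.001, 0],
```

View pics/w4.png

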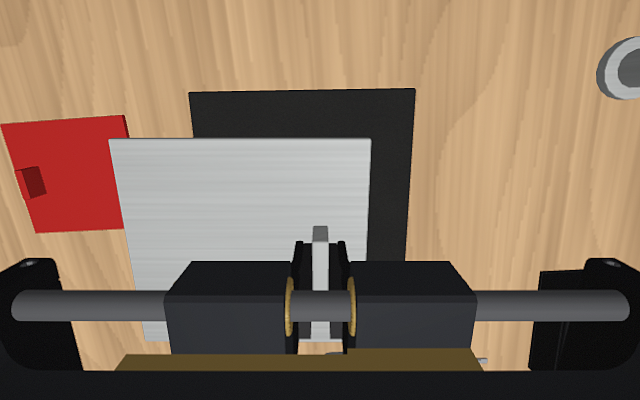

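The view shows the panel level in the gripper, and two mat corners (the -y edge) at (189,93) and (415,89). I'll use those to fix the mat's centre.

```bash
python3 - <<'E'
from h import *
D=np.load("w4.npz"); im,d,K,k1,C=[D[k] for k in("im","d","K","k1","C")]
a,b=onplane([(189,93),(415,89)],.004,K,k1,C); e=(b-a)[:2]; L=np.linalg.norm(e); e/=L; n=np.array([-e[1],e[0]])
print(L,np.arctan2(e[1],e[0]),"centre",(a+b)[:2]/2+n*.095)
p=onplane([(108,139),(370,139)],.1837-.007,K,k1,C); print("panel -y edge",p, np.linalg.norm(p[1]-p[0]))
E
```

```text
0.2177772328625054 -0.058927574366406325 centre [0.5256 0.4072]
panel -y edge [[0.4359 0.2928 0.1767]
 [0.5684 0.2834 0.1767]] 0.13288052254448288
```

```bash
python3 - <<'E'
from h import *
plan([.5552,.2132,.05],Rt(-.058),5,0)
E
```

```text
[2.66, -0.16, 0.45, -0.003, -0.008, -0.0, 0],
[2.67, -0.16, 0.43, -0.003, -0.008, -0.0, 0],
[2.67, -0.16, 0.41, -0.003, -0.008, -0.0, 0],
[2.67, -0.16, 0.39, -0.003, -0.008, -0.0, 0],
[2.67, -0.16, 0.37, -0.003, -0.008, -0.0, 0],
```

>>> arm_command --pt "2.6 -0.2 0.4 -0.003 -0.008 0 0" --pt "2.6 -0.2 0.4 -0.003 -0.008 0 0" --pt "2.6 -0.2 0.4 -0.003 -0.008 0 0" --pt "2.6 -0.2 0.4 -0.003 -0.008 0 0" --pt "2.3 -0.2 0.4 -0.003 -0.008 0 0" --pt "0 0 0 0 0 0 0"

```text
time: 18.05
position: [0.5556, 0.2026, 0.0513]
tool_rot: [0.022, 0.706, -0.023, 0.707]
ft_force: [0.2, 0.1, -1.8]
grip_width: 0.0075
```

```bash
python3 - <<'E'
from h import *
state()
plan([.5552,.2132,.0185],Rt(-.058),4,0)
E
```

```text
18.05 pos [0.5556 0.2026 0.0513] R [[0.002, 0.065, 0.998], [-0.001, 0.998, -0.065], [-1.0, -0.001, 0.002]] f [ 0.1908  0.0861 -1.8481] m [-0.1112  0.0109  0.0049] g 0.007515987757949663 q [ 0.1616  0.7199  1.6459 -0.0023  0.7745  0.2281]
[0.82, 0.27, -0.03, -0.002, 0.0, 0.0, 0],
[0.82, 0.27, -0.03, -0.002, 0.0, 0.0, 0],
[0.82, 0.27, -0.03, -0.002, 0.0, 0.0, 0],
[0.82, 0.27, -0.03, -0.002, 0.0, 0.0, 0],
```

>>> arm_command --pt "0.8 0.5 0 -0.002 0 0 0" --pt "0.8 0.4 -0.1 -0.002 0 0 0" --pt "0.7 0.1 0 -0.002 0 0 0" --pt "0.4 0 0 -0.002 0 0 0" --pt "0.2 0 0 0 0 0 0" --pt "0 0 0 0 0 0 0"

```text
time: 18.8
position: [0.5571, 0.213, 0.0231]
tool_rot: [0.02, 0.705, -0.02, 0.709]
ft_force: [-0.5, -0.5, -1.8]
grip_width: 0.0076
```

>>> arm_command --pt "0.3 0 -0.1 0 0 0 0" --pt "0.2 0 0 0 0 0 0" --pt "0.15 0 0 0 0 0 0"

```text
time: 19.18
position: [0.5567, 0.2131, 0.0169]
tool_rot: [0.02, 0.704, -0.02, 0.71]
ft_force: [-0.3, -0.6, -0.3]
grip_width: 0.0075
```

```bash
python3 -c "
from h import *
state()"
```

```text
19.175 pos [0.5567 0.2131 0.0169] R [[0.008, 0.056, 0.998], [-0.001, 0.998, -0.056], [-1.0, -0.0, 0.008]] f [-0.2836 -0.61   -0.3358] m [-0.0544  0.0627 -0.0014] g 0.007490133282092943 q [ 0.1793  0.7784  1.6482 -0.0029  0.7076  0.238 ]
```

>>> arm_command --pt "0.1 0 0 0 0.008 0 0" --pt "0.1 0 0 0 0 0 0" --pt "0 0 0 0 0 0 0"

```text
time: 19.55
position: [0.5566, 0.2131, 0.017]
tool_rot: [0.02, 0.707, -0.02, 0.706]
ft_force: [-0.5, -1.0, -2.0]
grip_width: 0.0074
```

```bash
python3 -c "
from h import *
state()"
```

```text
19.55 pos [0.5566 0.2131 0.017 ] R [[-0.001, 0.056, 0.998], [0.0, 0.998, -0.056], [-1.0, -0.0, -0.001]] f [-0.4834 -1.042  -2.0413] m [-0.0741  0.0078 -0.0424] g 0.00737172643762917 q [0.1782 0.78   1.6418 0.0003 0.721  0.2345]
```

>>> arm_command --pt "0.2 0 0 0 0 0 0" --pt "0.2 0 0 0 0 0 0"

```text
time: 19.8
position: [0.5568, 0.2131, 0.0168]
tool_rot: [0.02, 0.707, -0.02, 0.707]
ft_force: [-4.2, -0.8, 14.6]
grip_width: 0.0074
```

```bash
python3 -c "
from h import *
state()"
```

```text
19.8 pos [0.5568 0.2131 0.0168] R [[-0.001, 0.056, 0.998], [-0.0, 0.998, -0.056], [-1.0, -0.0, -0.001]] f [-4.2364 -0.7711 14.6433] m [-0.2962  0.7    -0.0158] g 0.007425702801838361 q [0.1783 0.7805 1.6416 0.0001 0.7204 0.2344]
```

Contact is firm at the expected height. Releasing.

>>> arm_command --pt "-0.1 0 0 0 0 0 0" --pt "0 0 0 0 0 0 3" --pt "0 0 0 0 0 0 3" --pt "0 0 0 0 0 0 3" --pt "-2 0 0 0 0 0 3" --pt "-4 0 0 0 0 0 3" --pt "-5 0 0 0 0 0 3" --pt "-5 0 0 0 0 0 3" --pt "-5 -3 0 0 0 0 3" --pt "0 -5 0 0 0 0 3" --pt "0 0 0 0 0 0 3"

```text
time: 21.18
position: [0.5533, 0.1316, 0.2325]
tool_rot: [0.019, 0.707, -0.02, 0.706]
ft_force: [-0.9, 0.8, 0.5]
grip_width: 0.03
```

```bash
python3 - <<'E'
from h import *
state()
im,d,K,k1,C=look("wrist"); cv2.imwrite("pics/w5.png",im); P=cloud(d,K,k1,C)
s=im.astype(int); g=s.min(2)
m=(d>0)&(g>100)&(s.max(2)-g<35)&(abs(P[...,2]-.011)<.008)&(abs(P[...,0]-.51)<.12)&(abs(P[...,1]-.22)<.12)
q=P[m]; print(m.sum(),cv2.minAreaRect((q[:,:2]*1000).astype('float32')), np.linalg.lstsq(np.c_[q[:,:2],np.ones(len(q))],q[:,2],rcond=None)[0], q[:,2].mean())
im,d,K,k1,C=look("scene"); cv2.imwrite("pics/sc5.png",im)
im0=np.load("scene0.npz")["im"]; df=(np.abs(im.astype(int)-im0).max(2)>40)
for n,b in dict(jar=(420,278,456,320),mug=(226,143,258,175),screw=(247,226,306,256),refl=(314,210,342,224)).items(): print(n,df[b[1]:b[3],b[0]:b[2]].sum())
E
```

```text
21.175 pos [0.5533 0.1316 0.2325] R [[-0.002, 0.055, 0.999], [-0.002, 0.999, -0.055], [-1.0, -0.002, -0.002]] f [-0.8983  0.7599  0.4529] m [-0.0523  0.0536  0.008 ] g 0.03000457649603686 q [ 0.0379  0.4408  1.5632 -0.0017  1.1393  0.0934]
13952 ((517.802001953125, 217.9339141845703), (120.3624267578125, 132.90907287597656), 86.79302978515625) [-0.0015 -0.0006  0.0128] 0.011916470462905815
jar 0
mug 0
screw 0
refl 0
```

View pics/sc5.png

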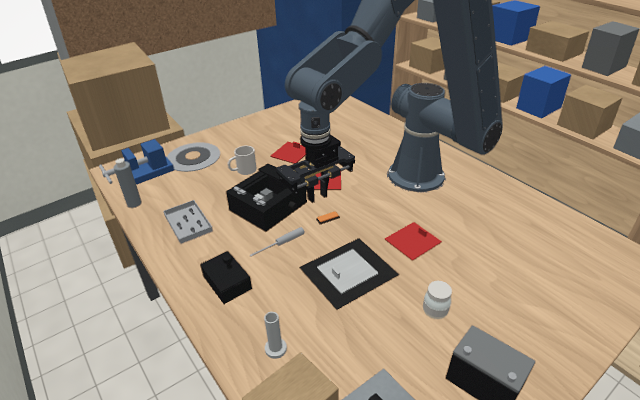

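View pics/w5.png

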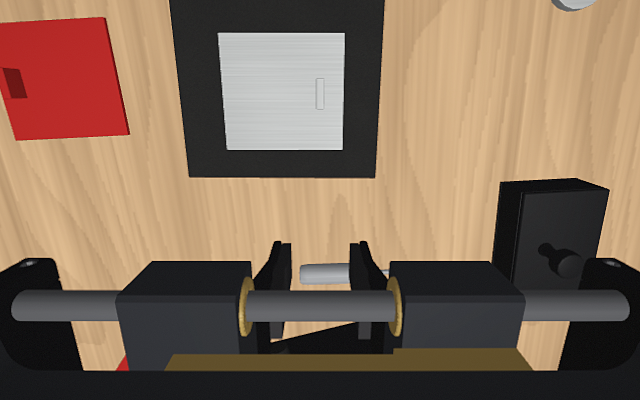

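The panel lies flat in the middle of the mat with its tab up, at scene (348,270) and wrist (282,92). The other things are unmoved and the gripper is clear, so I'm handing in.

```bash
python3 -c "
from h import *
print(workorder.hand_in())"
```

```text
the job is handed in; nothing more can be done
None
```

The panel is out of the wiring box and lies flat, tab upwards, in the middle of the rubber mat. The job was handed in at about 21 s of robot time; no verdict was reported.

- **Turn buttons:** I felt for each stop with a light grip. The left button opened clockwise and the right one anticlockwise. A camera check before the panel was lifted showed both within about 1° of box y.
- **Panel removal:** I tilted it 0.18 rad about its tucked edge, drew it 47 mm along its own slope, then lifted it away. Force readings stayed at about 2.5 N.
- **Placing:** I lowered the panel until it touched, reaching about 15 N against the mat, then let go and backed off. In the last measurement its centre was at (0.518, 0.218), with the mat's centre at about (0.514, 0.218), so it sits within about 4 mm. It was flat to about 0.002 rad.
- **Other things:** Comparing the scene pictures from before and after showed no change at the screwdriver, reflector, jar or mug. The gripper was empty and clear of everything.

No check failed. The two first estimates of the mat's centre differed by about 7 mm, so I used its corners in a closer view instead.

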